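# Open the child-resistant solvent bottle

## Robot

A 6-joint arm with a two-finger parallel gripper is mounted at the origin on the work surface. World frame = base frame: x ahead of the robot, y to its left, z up, the work surface at z = 0. Lengths are in m, angles in rad, forces in N, time in s.
With the tool pointing down it reaches from about 0.35 to 0.725 m from the base axis. Payload 6 kg.
Tool frame: the origin (TCP) lies between the finger pads; the fingertips stand 19 mm ahead of it and the grasp point (between the pads) is the TCP (bot.tips_ahead is the distance from the TCP to the fingertips, in m); z points along the fingers, y is the line along which they close (so a half turn about z gives the same grasp; the last joint's range is limited). The gripper opens to 85 mm and grips with 20 to 120 N. Pads are 22 mm wide; open, the fingers measure 114 mm over their backs; the gripper's body (76 mm by 85 mm) begins 54 mm behind the grasp point. The pads swing forward as they close: fully open they stand 13 mm farther back than shut.
Start: joints at [1.674, 0.04, 0.085, 0, -1.615, -0.334], TCP at [0.137, 0.584, 0.25] pointing down, gripper open.
Joint ranges: [-2.56, 2.56], [-1.29, 2.01], [-1.08, 1.49], [-3.29, 1.98], [-2.81, -0.18], [-2.99, 2.99]. Speed limits (rad/s): [2.57, 2.57, 3.01, 3.14, 3.14, 3.14].

## Interface

Orientations are given as a unit quaternion [w, x, y, z].
In Python, from cell import bot, vision gives the robot as it stands.
- The arm moves only by the tool send_rows, never from a script. Its arguments are lists of equal length, an entry for each row: "fingers": the closure, from -1 (fully open) to 1 (shut); "slide": the shift along the tool's x, y, z in mm, a list of three; "rot": the turn, a rotation vector about the tool's x, y, z in rad, a list of three. In form: {"fingers": [fingers, ...], "slide": [[dx, dy, dz], ...], "rot": [[wx, wy, wz], ...]}. A call has 1 to 5 rows; each row shifts and turns the commanded pose from where the row before left it, along the tool's axes as they then stand; what a row does not reach is not made up. A row lasts 1/12 s, in which the tool goes at most 41.7 mm and 7.16 degrees, less where a joint would pass 70% of its speed; a pose out of reach is approached as far as the arm can. A call is refused whole if a number of a shift passes 41.7 or a number of a turn 0.125, either way. A call with a gripper value outside its range is refused whole. The fingers move at their own pace and stop on an object; "grip_force" is the grip in N (left out, the last holds). Time passes only in rows, so rows that do not move let the fingers close. It gives the time, the measured TCP pose, the force, the opening and the grip force at its end, in the units of the state.
- bot.sense(): the state, without advancing time (a new reading comes with each control period).
- vision.capture(name): name is "side" or "top"; returns a dict with "image" (480x640x3 uint8, red, green, blue), "fx", "fy", "cx", "cy" (pixels), "world_from_camera" (4x4, takes a point from camera to world coordinates). Camera axes: x right, y down, z forward; pixel columns grow to the right and rows downward; lengths in m; the calibration is good to about 2 mm. A picture is of the moment at which its call begins. There is no depth.
- bot.hand_in(): hands the job in; it is judged then, once.
Trained networks look in a picture, given as the dict that the camera call returned (one of the last four; its "shot" number tells which), for a name from the list of things; names that differ only in an ending like _2 or _b are one class to them, and where a whole thing is asked for, a point or a joint stands for the part that bears it (a point fixed in the world has none). Each returns a list of dicts, best first, with "score" (0 to 1); they miss things now and then, are a little off and sometimes report something else, mostly with a low value. They report only what shows in the picture. A call takes as long as a camera call. They do not tell look-alikes from the thing itself.
- vision.look_for(query, picture): "xyz" ([x, y, z] in m, in the coordinates of the camera as it stood for that picture, good to about 4 mm: the middle of the surface that is visible of it).
- vision.masks_of(query, picture): "pixels" (480x640 bool, what is visible of it).
The state is a dict: "clock": time; "joint_positions": joint angles; "joint_velocities": joint speeds; "joint_torque": joint torques, N m; "tcp_pos": TCP position; "eef_rot": TCP orientation; "contact_force": force on the tool from outside, world axes, zero at the start; "ft_torque": the same for the moment, N m; "grip_width": finger opening in m; "grasp_force": force on a finger pad.
Only numpy, scipy, OpenCV 4.12 (cv2) and the standard library are available. Lean on these libraries where they do the work, as an engineer would, in place of code of your own. Each camera call takes 0.05 s, during which the arm holds its last target. There are 200 camera calls.

## Task

Open the amber solvent bottle that is clamped in its bench holder: push its black child-resistant cap down firmly, keep it pushed while you turn it anticlockwise (seen from above) until you feel it come up against its stop, then lift it off. Set the cap down gently, top upwards, in the middle of the steel tray and let go. Do not force the cap (about 20 N of push is right, and stop turning as soon as you feel the stop, without wringing it), and leave the jar and the beaker alone.

Things in the scene. Friction and masses are not known exactly. Their poses are not given: they have to be found in the camera images.
- cap_center (a point): Centre of the loose black cap on the bottle: round, ribbed, 60 mm across, 32 mm tall, about 55 g; this point is on its axis, 16 mm above its lower edge. z up. It can be gripped on any diameter; a grip in its upper half leaves room for the fingertips when it is set down. Below it 20 mm of narrow neck (38 mm across at most) is free above the shoulder.
- cap_top (a point): Centre of the cap's flat top. Two lugs in the cap sit in pockets of the neck, held up there by a sprung liner (3 N at once, then 4 N per mm). It must be pushed 3.3 mm down (16 N) before it can turn; 18 to 24 N is a good push. Kept down it turns anticlockwise from above, easily (under 0.2 N m), until the lugs meet a hard stop.
- neck (a point): Point on the bottle's axis at the height of the seated cap's lower edge, 170 mm above the bench. The turn from rest to the stop differs between bottles, 48 to 84 degrees, and cannot be seen: feel the twisting moment rise (by 0.2 to 0.4 N m is a clear sign, 0.65 is too much). Only in the last 6 degrees before the stop can the cap be lifted, straight up; after 12 mm it is free.
- bottle: The amber 1-litre bottle (92 mm across, in a steel holder 170 x 124 mm, 12 mm thick) that carries the cap; fixed to the bench. Origin on the bottle's axis at bench height, z up. Its x axis is along the long bar of the holder. Total height with the cap 202 mm.
- tray_floor (a point): Centre of the inner floor of a shallow square steel tray, 160 x 160 mm outside, 14 mm high, walls 4 mm, fixed to the bench; this point is on the floor's upper side, 5 mm above the bench. z up.
- jar: Bystander: small loose glass jar with a black lid, 60 mm across, 75 mm tall; origin at the centre of its underside.
- beaker: Bystander: loose open glass beaker, 68 mm across, 85 mm tall; origin at the centre of its underside.
Things that resemble listed ones, but are neither listed nor needed, are in the scene too. There is more than one size of the part that bears cap_center; the job needs the larger.

How it is judged:
On the way, in this order (a step that is already met when the one before it is completed fails the run):
1. the cap is pushed down by 2.5 mm or more while still in its pocket (z of cap_center in the frame of bottle below 0.1835 m and angle between the x axis of cap_center and the x axis of bottle, either way round below 0.25 rad), for 0.05 s.
2. the cap, still low on the neck, has been turned past its lock (angle between the x axis of cap_center and the x axis of bottle, either way round above 0.6 rad and z of cap_center in the frame of bottle below 0.189 m), for 0.05 s.
3. the cap is lifted clear of the neck (z of cap_center in the frame of bottle above 0.215 m), for 0.05 s.
At the end, for the whole second after the job is handed in: The cap lies flat on the tray's floor, top up (its axis within 0.1 rad of vertical), within 35 mm of the tray's centre, at rest and released (horizontal distance between cap_center and tray_floor below 0.035 m and z of cap_center in the frame of tray_floor between 0.012 and 0.02 m and angle between cap_center's own z axis and vertical below 0.1 rad and linear speed of cap below 0.02 m/s and contact force between the fingers and cap below 0.1 N); the robot touches nothing.
It fails at once if the cap is pushed down with more than 35 N (contact force between cap and liner_c0 above 35 N).
It fails at once if the cap is wrung against its stop (more than 16 N on both of the two stop ribs at once, or 32 N on one: about 0.65 N m) ((contact force between cap and neck_thread_c1 above 16 N and contact force between cap and neck_thread_c3 above 16 N) or contact force between cap and neck_thread_c1 above 32 N or contact force between cap and neck_thread_c3 above 32 N).
It fails at once if the cap is forced off or jammed (contact forces with the bottle add up to more than 150 N) (contact force between cap and bottle above 150 N).
It fails at once if the cap is dropped (falls faster than 0.6 m/s near the tray, out of the fingers) (horizontal distance between cap_center and tray_floor below 0.1 m and linear speed of cap above 0.6 m/s and contact force between the fingers and cap below 0.1 N).
It fails at once if the jar or the beaker is moved by more than 15 mm (distance of any of jar, beaker from where it was at the start of the episode above 0.015 m).
It also fails if it takes over 72 s, if anything falls off the work surface, if the arm or the gripper's body presses on something with over 40 N, if the wrist force passes 120 N, or if a joint passes its speed limit or range.

## Working session

There is one attempt and no reset: what is moved stays moved. The work goes in short steps, Python scripts to look and compute and a tool call to move; the robot and the scene stay as the last step left them, time stands still between calls to the robot, and variables do not carry over. Pictures are saved under pics/ and viewed, at most 10 in all, crops included, and the job is handed in when it is done.

Besides the shell and the picture viewer there is one more tool, called as name(argument=value, ...) on one line, values as JSON. send_rows: Moves the arm, as the interface text tells. Its arguments: {"type":"object","properties":{"fingers":{"type":"array"},"slide":{"type":"array"},"rot":{"type":"array"},"grip_force":{"type":"number"}},"required":["fingers","slide","rot"]}

```bash
mkdir -p pics; ls; cat > h.py <<'E'
import numpy as np,cv2
from cell import bot,vision
def cap(n,f=None):
    p=vision.capture(n)
    if f: cv2.imwrite('pics/'+f,cv2.cvtColor(p['image'],cv2.COLOR_RGB2BGR))
    return p
def w(p,x): return (np.array(p['world_from_camera'])@np.r_[x,1])[:3]
def px(p,X):
    c=np.linalg.inv(p['world_from_camera'])@np.r_[X,1]; return c[0]/c[2]*p['fx']+p['cx'],c[1]/c[2]*p['fy']+p['cy']
def ray(p,u,v):
    T=np.array(p['world_from_camera']); return T[:3,3],T[:3,:3]@np.array([(u-p['cx'])/p['fx'],(v-p['cy'])/p['fy'],1])
def onz(p,u,v,z):
    o,d=ray(p,u,v); return o+d*(z-o[2])/d[2]
E
python3 - <<'E'
from h import *
s=bot.sense();print(s)
for n in('top','side'):
    p=cap(n,n+'0.png');print(n,np.round(p['world_from_camera'],3).tolist(),p['fx'])
    for q in('cap_center','cap_top','neck','bottle','tray_floor','jar','beaker'):
        for r in vision.look_for(q,p)[:4]: 
            X=w(p,r['xyz']);print(q,round(r['score'],2),X.round(3),np.round(px(p,X)))
E
```

```text
pics
{'clock': 0.0, 'joint_positions': array([ 1.67371656e+00,  4.07969061e-02,  8.37567857e-02, -4.53252329e-04,
       -1.61552410e+00, -3.33718660e-01]), 'joint_velocities': array([ 0.00097279, -0.00046744, -0.00183125,  0.00073181, -0.00028875,
       -0.00093249]), 'joint_torque': array([-3.20386598e-04, -3.68201351e+01,  3.47419810e+01,  6.93243340e+00,
       -5.27233628e-03,  2.02677917e-06]), 'tcp_pos': array([0.13709818, 0.58380025, 0.24925961]), 'eef_rot': array([ 9.12001056e-04,  9.93349627e-01, -1.15133341e-01, -2.95809046e-05]), 'contact_force': array([ 0.50899091, -0.75424111, -0.11223457]), 'ft_torque': array([-0.03991296,  0.01601269,  0.02009662]), 'grasp_force': 0.0, 'grip_width': 0.08518672479198085}
top [[0.0, -0.99, 0.142, 0.357], [-1.0, -0.001, -0.005, 0.0], [0.005, -0.142, -0.99, 1.055], [0.0, 0.0, 0.0, 1.0]] 460.23092121011416
cap_center 0.81 [ 0.552 -0.148  0.202] [395. 200.]
cap_center 0.67 [0.484 0.403 0.072] [129. 245.]
cap_center 0.66 [0.462 0.144 0.006] [254. 258.]
cap_center 0.62 [ 0.49  -0.014  0.02 ] [323. 245.]
cap_top 0.84 [ 0.548 -0.149  0.203] [3
[... 234 characters left out ...]
4.]
jar 0.26 [ 0.53  -0.128  0.038] [374. 227.]
beaker 0.91 [ 0.52  -0.401  0.048] [498. 230.]
side [[0.996, -0.044, 0.08, 0.419], [-0.09, -0.653, 0.752, -0.667], [0.019, -0.756, -0.655, 0.72], [0.0, 0.0, 0.0, 1.0]] 434.544759191976
cap_center 0.8 [ 0.555 -0.166  0.202] [359. 278.]
cap_center 0.51 [ 0.489 -0.023  0.024] [311. 290.]
cap_top 0.7 [ 0.492 -0.028  0.022] [312. 292.]
cap_top 0.55 [ 0.551 -0.167  0.203] [358. 277.]
neck 0.95 [ 0.546 -0.188  0.074] [351. 336.]
bottle 0.96 [ 0.541 -0.196  0.071] [348. 340.]
tray_floor 0.56 [0.468 0.137 0.005] [297. 248.]
jar 0.84 [0.487 0.395 0.05 ] [297. 176.]
jar 0.73 [ 0.548 -0.191  0.071] [352. 338.]
beaker 0.67 [ 0.526 -0.378  0.055] [356. 446.]
```

View pics/top0.png

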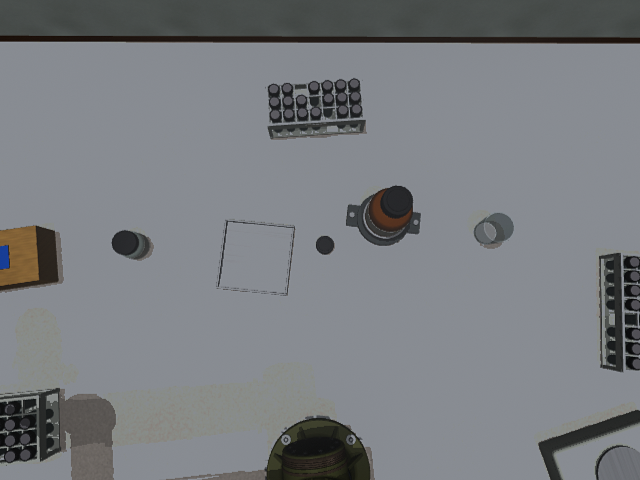

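View pics/side0.png

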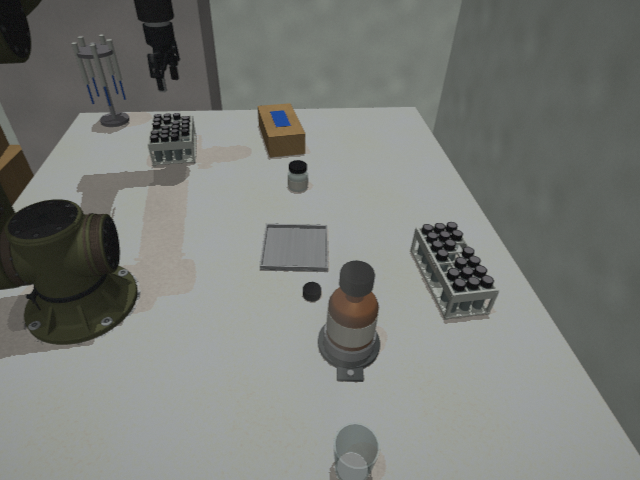

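The candidates for the cap are:
- the cap on the bottle, top (397,200), side (357,277)
- the small loose cap, top (325,245), side (312,291)
- the jar lid, top (127,243), side (297,167)
- the vial caps in the racks

By the description I choose the one on the amber bottle. The tray is at top (256,258).

```bash
python3 - <<'E'
from h import *
from scipy.optimize import least_squares
P={n:cap(n) for n in('top','side')}
def near(q,n,u,v):
    best=None
    for r in vision.masks_of(q,P[n]):
        ys,xs=np.nonzero(r['pixels'])
        if r['score']>.2 and len(xs) and np.hypot(xs.mean()-u,ys.mean()-v)<25: best=r['pixels'];print(q,n,round(r['score'],2),xs.mean().round(1),ys.mean().round(1),len(xs),xs.min(),xs.max(),ys.min(),ys.max());break
    return best
M={'top':near('cap_center','top',396,201),'side':near('cap_center','side',357,277)}
a=np.linspace(0,2*np.pi,60)
def hull(p,x,y,zt):
    pts=[px(p,[x+.03*np.cos(t),y+.03*np.sin(t),z]) for z in(zt-.032,zt) for t in a]
    return cv2.convexHull(np.array(pts,np.float32))[:,0]
def sil(c):
    m=cv2.moments(c.reshape(-1,1,2)); return m['m10']/m['m00'],m['m01']/m['m00'],m['m00']
def res(v):
    o=[]
    for n in M:
        if M[n] is None: continue
        ys,xs=np.nonzero(M[n]);cx,cy,A=sil(hull(P[n],*v)); o+=[cx-xs.mean()-0,cy-ys.mean()]
    return o
s=least_squares(res,[.55,-.15,.2]);print('cap',s.x,s.fun,[sil(hull(P[n],*s.x))[2] for n in P])
for n in P:
    m=near('tray_floor',n,*((256,258) if n=='top' else (295,248)))
    if m is not None:
        c=cv2.minAreaRect(np.argwhere(m)[:,::-1].astype(np.float32)); print([onz(P[n],*q,.014).round(3) for q in cv2.boxPoints(c)])
        ys,xs=np.nonzero(m);print('tray c',onz(P[n],xs.mean(),ys.mean(),.007))
o=cv2.cvtColor(P['top']['image'],cv2.COLOR_RGB2BGR)
for v in (s.x,): 
    i2=cv2.cvtColor(P['side']['image'],cv2.COLOR_RGB2BGR)
A=cv2.resize(o[160:260,310:450],None,fx=4,fy=4);cv2.polylines(A,[((hull(P['top'],*s.x)-[310,160])*4+1.5).astype(int)],True,(0,255,0))
B=cv2.resize(i2[240:390,300:420],None,fx=3,fy=3)
cv2.polylines(B,[((hull(P['side'],*s.x)-[300,240])*3+1).astype(int)],True,(0,255,0))
h=max(A.shape[0],B.shape[0]);im=np.zeros((h,400+360,3),np.uint8);im[:400,:400]=A[:,80:480];im[:450,400:760]=B
cv2.imwrite('pics/crop1.png',im)
E
```

```text
cap_center top 0.71 396.1 201.7 840 380 412 186 218
cap_center side 0.71 357.0 278.4 1080 340 374 261 296
cap [ 0.55385179 -0.15200536  0.20172549] [-0.05311165 -0.42733431 -0.35903118  0.13619644] [883.7324817224871, 1144.6160294720903]
tray_floor top 0.88 255.1 256.7 5015 217 294 219 294
[array([0.393, 0.229, 0.014]), array([0.556, 0.215, 0.014]), array([0.538, 0.052, 0.014]), array([0.375, 0.069, 0.014])]
tray c [0.46488863 0.14165456 0.007     ]
tray_floor side 0.67 295.3 247.5 3023 261 328 224 271
[array([0.381, 0.057, 0.014]), array([0.384, 0.231, 0.014]), array([0.559, 0.212, 0.014]), array([0.535, 0.04 , 0.014])]
tray c [0.4655672  0.13608568 0.007     ]
```

View pics/crop1.png

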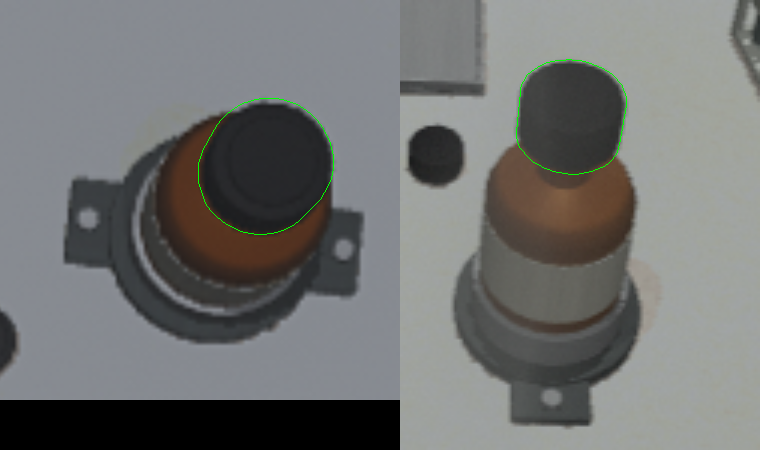

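The crop confirms the larger cap on the amber bottle, with a fitted axis near (0.554, -0.152) and top z of about 0.202. I'm moving towards it above bottle height.

send_rows(fingers=[-1,-1,-1,-1,-1], slide=[[27,29,-4],[27,29,-4],[27,29,0],[27,29,0],[27,29,0]], rot=[[0,0,0],[0,0,0],[0,0,0],[0,0,0],[0,0,0]])

```text
clock: 1.52
tcp_pos: [0.236, 0.4104, 0.2584]
eef_rot: [-0.0, 0.993, -0.115, 0.0]
contact_force: [0.7, 1.0, 0.4]
grip_width: 0.0854
grasp_force: 0.0
```

send_rows(fingers=[-1,-1,-1,-1,-1], slide=[[27,29,0],[27,29,0],[27,29,0],[27,29,0],[27,29,0]], rot=[[0,0,0],[0,0,0],[0,0,0],[0,0,0],[0,0,0]])

```text
clock: 1.93
tcp_pos: [0.3341, 0.2382, 0.2587]
eef_rot: [-0.001, 0.993, -0.115, 0.0]
contact_force: [1.0, 0.4, -0.6]
grip_width: 0.0852
grasp_force: 0.0
```

send_rows(fingers=[-1,-1,-1,-1,-1], slide=[[27,29,0],[27,29,0],[27,29,0],[27,29,0],[27,29,0]], rot=[[0,0,0],[0,0,0],[0,0,0],[0,0,0],[0,0,0]])

```text
clock: 2.35
tcp_pos: [0.4325, 0.066, 0.2588]
eef_rot: [-0.0, 0.993, -0.115, 0.001]
contact_force: [1.2, 1.2, 0.9]
grip_width: 0.0853
grasp_force: 0.0
```

```bash
cat >> h.py <<'E'
from scipy.spatial.transform import Rotation as R
def st(X=None):
    s=bot.sense(); q=s['eef_rot'];r=R.from_quat([q[1],q[2],q[3],q[0]]);M=r.as_matrix()
    print('t',round(s['clock'],2),'tcp',s['tcp_pos'].round(4),'yaw',np.degrees(np.arctan2(M[1,0],M[0,0])).round(1),'tilt',M[:2,2].round(4),'F',s['contact_force'].round(1),'T',s['ft_torque'].round(3),'w',round(s['grip_width'],4),'g',s['grasp_force'],'j',s['joint_positions'].round(2))
    if X is not None: print('tool delta mm',(M.T@(np.array(X)-s['tcp_pos'])*1e3).round(1))
    return s,M
E
python3 - <<'E'
from h import *
st([.554,-.152,.194]);print(bot.tips_ahead)
p=cap('top');a=onz(p,352,214.3,.012);b=onz(p,415.7,222.3,.012);print(a,b,(a+b)/2)
E
```

```text
t 2.35 tcp [0.4325 0.066  0.2588] yaw -13.2 tilt [0.0013 0.0008] F [1.2 1.2 0.9] T [ 0.133 -0.134  0.014] w 0.0853 g 0.0 j [ 0.62 -0.4  -0.29  0.   -1.69  0.72]
tool delta mm [168.1 184.5  64.8]
0.019
[ 0.56276487 -0.08055936  0.012     ] [ 0.54415297 -0.22721666  0.012     ] [ 0.55345892 -0.15388801  0.012     ]
```

send_rows(fingers=[-1,-1,-1,-1,-1], slide=[[27,29,0],[27,29,0],[27,29,0],[27,29,0],[27,29,0]], rot=[[0,0,0],[0,0,0],[0,0,0],[0,0,0],[0,0,0]])

```text
clock: 2.82
tcp_pos: [0.5309, -0.1061, 0.2585]
eef_rot: [-0.0, 0.993, -0.115, 0.0]
contact_force: [0.3, 0.6, 0.4]
grip_width: 0.0854
grasp_force: 0.0
```

send_rows(fingers=[-1,-1,-1,-1], slide=[[20,24,0],[13,16,0],[0,0,0],[0,0,0]], rot=[[0,0,0],[0,0,0],[0,0,0],[0,0,0]])

```text
clock: 3.15
tcp_pos: [0.5533, -0.1515, 0.2576]
eef_rot: [0.0, 0.993, -0.116, -0.001]
contact_force: [-0.1, 0.6, -0.1]
grip_width: 0.0858
grasp_force: 0.0
```

```bash
python3 - <<'E'
from h import *
st([.554,-.153,.194])
E
```

```text
t 3.15 tcp [ 0.5533 -0.1515  0.2576] yaw -13.3 tilt [-0.0014 -0.0001] F [-0.1  0.6 -0.1] T [ 0.067 -0.011  0.019] w 0.0858 g 0.0 j [ 0.08 -0.03  0.03  0.   -1.63  1.26]
tool delta mm [ 1.2  1.3 63.6]
```

send_rows(fingers=[-1,-1,-1,-1,-1], slide=[[1,1,16],[0,0,16],[0,0,16],[0,0,15],[0,0,0]], rot=[[0,0,0],[0,0,0],[0,0,0],[0,0,0],[0,0,0]])

```text
clock: 3.57
tcp_pos: [0.5525, -0.1502, 0.1921]
eef_rot: [-0.0, 0.993, -0.114, -0.002]
contact_force: [0.6, -0.0, -0.3]
grip_width: 0.0852
grasp_force: 0.0
```

```bash
python3 - <<'E'
from h import *
st([.554,-.153,.194]); p=cap('side'); i=cv2.cvtColor(p['image'],cv2.COLOR_RGB2BGR)[180:380,260:460]
cv2.imwrite('pics/a1.png',cv2.resize(i,None,fx=3,fy=3,interpolation=cv2.INTER_CUBIC))
E
```

```text
t 3.57 tcp [ 0.5525 -0.1502  0.1921] yaw -13.1 tilt [-0.0045  0.0012] F [ 0.6 -0.  -0.3] T [ 0.06  -0.027 -0.037] w 0.0852 g 0.0 j [ 0.08 -0.03 -0.09 -0.   -1.51  1.26]
tool delta mm [ 2.   2.3 -1.9]
```

View pics/a1.png

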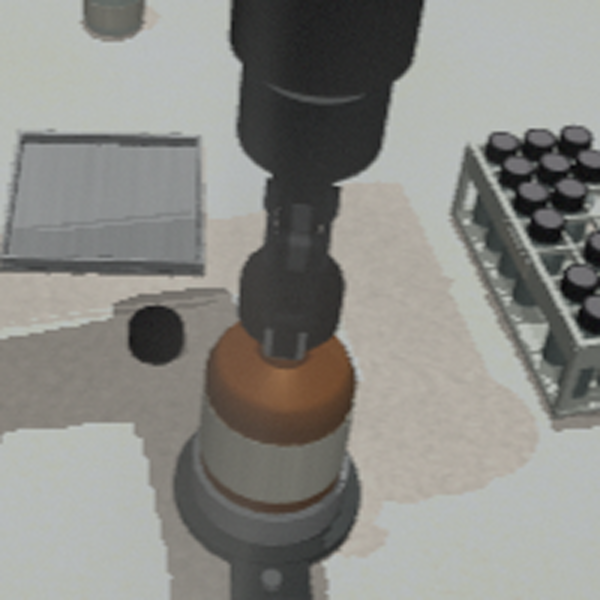

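The fingers straddle the cap, with the near tip at (285,345) close to its lower edge. I'll raise a little, recentre and close softly to centre by contact.

send_rows(fingers=[-1,-1,-1], slide=[[2,2,-3],[0,0,0],[0,0,0]], rot=[[0,0,0],[0,0,0],[0,0,0]])

```text
clock: 3.87
tcp_pos: [0.5561, -0.1542, 0.2002]
eef_rot: [0.0, 0.993, -0.115, 0.001]
contact_force: [-0.0, 0.2, 0.6]
grip_width: 0.0855
grasp_force: 0.0
```

send_rows(fingers=[-0.1,0.0,0.1,0.3,0.3], slide=[[0,0,0],[0,0,0],[0,0,0],[0,0,0],[0,0,0]], rot=[[0,0,0],[0,0,0],[0,0,0],[0,0,0],[0,0,0]], grip_force=20)

```text
clock: 4.28
tcp_pos: [0.5565, -0.1525, 0.1995]
eef_rot: [-0.001, 0.993, -0.115, 0.002]
contact_force: [1.6, 7.3, 4.0]
grip_width: 0.0591
grasp_force: 23.1
```

```bash
python3 - <<'E'
from h import *
s,M=st([.554,-.153,.194]);print('F tool',M.T@s['contact_force'])
E
```

```text
t 4.28 tcp [ 0.5565 -0.1525  0.1995] yaw -13.2 tilt [0.0036 0.0024] F [1.6 7.3 4. ] T [ 2.49  -0.362 -0.076] w 0.0591 g 23.137082147877663 j [ 0.08 -0.02 -0.07 -0.   -1.52  1.26]
tool delta mm [-2.4  1.1  5.5]
F tool [-0.13161188 -7.47815419 -3.98741705]
```

send_rows(fingers=[0.3,0.3,0.3], slide=[[0,-1.5,0],[0,0,0],[0,0,0]], rot=[[0,0,0],[0,0,0],[0,0,0]])

```text
clock: 4.53
tcp_pos: [0.5566, -0.1522, 0.1996]
eef_rot: [-0.0, 0.993, -0.115, 0.001]
contact_force: [1.9, 4.5, 6.8]
grip_width: 0.0593
grasp_force: 23.2
```

```bash
python3 - <<'E'
from h import *
s,M=st([.554,-.153,.194]);print('F tool',M.T@s['contact_force'])
E
```

```text
t 4.53 tcp [ 0.5566 -0.1522  0.1996] yaw -13.2 tilt [0.0029 0.0003] F [1.9 4.5 6.8] T [ 1.547 -0.451 -0.021] w 0.0593 g 23.223337247036397 j [ 0.08 -0.02 -0.07 -0.   -1.52  1.26]
tool delta mm [-2.4  1.4  5.6]
F tool [ 0.81847322 -4.86033001 -6.76132524]
```

send_rows(fingers=[-1,-1,-1,-1,-1], slide=[[0,-2.5,0],[0,0,0],[0,0,0],[0,0,0],[0,0,0]], rot=[[0,0,0],[0,0,0],[0,0,0],[0,0,0],[0,0,0]])

```text
clock: 4.95
tcp_pos: [0.5561, -0.1505, 0.1979]
eef_rot: [0.0, 0.993, -0.115, -0.0]
contact_force: [-0.1, 0.3, -0.1]
grip_width: 0.0853
grasp_force: 0.0
```

```bash
python3 - <<'E'
from h import *
s,M=st([.554,-.153,.194]);print('F tool',M.T@s['contact_force'])
E
```

```text
t 4.95 tcp [ 0.5561 -0.1505  0.1979] yaw -13.2 tilt [-0.001  -0.0003] F [-0.1  0.3 -0.1] T [0.007 0.037 0.017] w 0.0853 g 0.0 j [ 0.08 -0.02 -0.07  0.   -1.52  1.26]
tool delta mm [-1.5  2.9  3.9]
F tool [-0.11056195 -0.2423407   0.06990114]
```

send_rows(fingers=[-1,-1,-1,-1,-1], slide=[[0,0,0],[0,0,0],[0,0,0],[0,0,0],[0,0,0]], rot=[[0,0,0.12],[0,0,0.12],[0,0,0.12],[0,0,0.12],[0,0,0.12]])

```text
clock: 5.37
tcp_pos: [0.5562, -0.1505, 0.1981]
eef_rot: [0.0, 0.914, -0.406, -0.0]
contact_force: [0.5, -0.9, 0.3]
grip_width: 0.0854
grasp_force: 0.0
```

send_rows(fingers=[-1,-1,-1,-1,-1], slide=[[0,0,0],[0,0,0],[0,0,0],[0,0,0],[0,0,0]], rot=[[0,0,0.12],[0,0,0.12],[0,0,0.12],[0,0,0.12],[0,0,0.12]])

```text
clock: 5.78
tcp_pos: [0.5562, -0.1505, 0.1981]
eef_rot: [0.0, 0.753, -0.658, -0.0]
contact_force: [0.4, -0.3, -0.6]
grip_width: 0.0854
grasp_force: 0.0
```

send_rows(fingers=[-1,-1,-1,-1,-1], slide=[[0,0,0],[0,0,0],[0,0,0],[0,0,0],[0,0,0]], rot=[[0,0,0.12],[0,0,0.12],[0,0,0.12],[0,0,0],[0,0,0]])

```text
clock: 6.2
tcp_pos: [0.5563, -0.1504, 0.1982]
eef_rot: [-0.0, -0.627, 0.779, 0.0]
contact_force: [0.3, 0.1, -1.0]
grip_width: 0.0858
grasp_force: 0.0
```

```bash
python3 - <<'E'
from h import *
s,M=st([.554,-.153,.196]);print('F tool',M.T@s['contact_force'])
E
```

```text
t 6.2 tcp [ 0.5563 -0.1504  0.1982] yaw -102.4 tilt [-0.0004 -0.0002] F [ 0.3  0.1 -1. ] T [-0.018 -0.009  0.033] w 0.0858 g 0.0 j [ 0.08 -0.02 -0.07  0.   -1.52 -0.3 ]
tool delta mm [3.  1.6 2.2]
F tool [-0.17467907 -0.22751561  0.98318965]
```

send_rows(fingers=[-1,-1,0.3,0.3,0.3], slide=[[0,0,2],[0,0,0],[0,0,0],[0,0,0],[0,0,0]], rot=[[0,0,0],[0,0,0],[0,0,0],[0,0,0],[0,0,0]])

```text
clock: 6.62
tcp_pos: [0.5556, -0.1502, 0.1965]
eef_rot: [-0.001, -0.625, 0.78, 0.001]
contact_force: [-3.3, 0.8, 2.4]
grip_width: 0.0596
grasp_force: 22.4
```

send_rows(fingers=[0.3,0.3,0.3], slide=[[0,0,0],[0,0,0],[0,0,0]], rot=[[0,0,0],[0,0,0],[0,0,0]])

```text
clock: 6.87
tcp_pos: [0.5556, -0.1502, 0.1965]
eef_rot: [-0.001, -0.625, 0.78, 0.001]
contact_force: [-5.1, 1.7, 3.5]
grip_width: 0.0598
grasp_force: 22.4
```

```bash
python3 - <<'E'
from h import *
s,M=st([.554,-.153,.196]);print('F tool',M.T@s['contact_force'])
E
```

```text
t 6.87 tcp [ 0.5556 -0.1502  0.1965] yaw -102.6 tilt [-0.0017 -0.    ] F [-5.1  1.7  3.5] T [0.568 1.819 0.003] w 0.0598 g 22.446453091688454 j [ 0.08 -0.02 -0.08 -0.   -1.52 -0.3 ]
tool delta mm [3.1 1.  0.5]
F tool [-0.58790983  5.38183103 -3.47990539]
```

send_rows(fingers=[-0.6,-0.6,-0.6,0.3,0.3], slide=[[0.8,2.3,0],[0,0,0],[0,0,0],[0,0,0],[0,0,0]], rot=[[0,0,0],[0,0,0],[0,0,0],[0,0,0],[0,0,0]], grip_force=80)

```text
clock: 7.28
tcp_pos: [0.5542, -0.1506, 0.1971]
eef_rot: [0.0, -0.625, 0.78, -0.001]
contact_force: [-1.1, 1.0, 2.6]
grip_width: 0.058
grasp_force: 84.5
```

send_rows(fingers=[0.3,0.3,0.3,0.3], slide=[[0,0,0],[0,0,0],[0,0,0],[0,0,0]], rot=[[0,0,0],[0,0,0],[0,0,0],[0,0,0]])

```text
clock: 7.62
tcp_pos: [0.5542, -0.1506, 0.1968]
eef_rot: [0.0, -0.625, 0.78, -0.0]
contact_force: [1.2, 1.9, 3.5]
grip_width: 0.058
grasp_force: 84.6
```

```bash
python3 - <<'E'
from h import *
s,M=st([.554,-.152,.196]);print('F tool',M.T@s['contact_force'])
E
```

```text
t 7.62 tcp [ 0.5542 -0.1506  0.1968] yaw -102.6 tilt [ 0.0009 -0.0003] F [1.2 1.9 3.5] T [ 0.138 -0.055 -0.001] w 0.058 g 84.58885014947555 j [ 0.08 -0.03 -0.08  0.   -1.52 -0.3 ]
tool delta mm [ 1.4 -0.1  0.8]
F tool [-2.06510261 -0.7217294  -3.45936979]
```

Well centred, with lateral forces under 2 N. Now I push down in small steps.

send_rows(fingers=[0.3,0.3,0.3,0.3], slide=[[0,0,1.5],[0,0,1.5],[0,0,0],[0,0,0]], rot=[[0,0,0],[0,0,0],[0,0,0],[0,0,0]])

```text
clock: 7.95
tcp_pos: [0.5542, -0.1506, 0.1952]
eef_rot: [0.001, -0.625, 0.78, -0.001]
contact_force: [-3.3, 2.1, 9.1]
grip_width: 0.058
grasp_force: 85.3
```

send_rows(fingers=[0.3,0.3,0.3,0.3], slide=[[0,0,1.5],[0,0,1.5],[0,0,0],[0,0,0]], rot=[[0,0,0],[0,0,0],[0,0,0],[0,0,0]])

```text
clock: 8.28
tcp_pos: [0.5543, -0.1507, 0.1937]
eef_rot: [0.001, -0.625, 0.78, -0.002]
contact_force: [-6.4, 4.7, 14.9]
grip_width: 0.0578
grasp_force: 85.9
```

send_rows(fingers=[0.3,0.3,0.3,0.3], slide=[[-0.5,1,1],[-0.5,1,1.2],[0,0,0],[0,0,0]], rot=[[0,0,0],[0,0,0],[0,0,0],[0,0,0]])

```text
clock: 8.62
tcp_pos: [0.5542, -0.1505, 0.1933]
eef_rot: [0.002, -0.625, 0.78, -0.004]
contact_force: [-0.4, -1.0, 16.4]
grip_width: 0.0578
grasp_force: 86.0
```

```bash
python3 - <<'E'
from h import *
s,M=st([.554,-.152,.196]);print('F tool',M.T@s['contact_force'])
E
```

```text
t 8.62 tcp [ 0.5542 -0.1505  0.1933] yaw -102.6 tilt [ 0.0089 -0.0037] F [-0.4 -1.  16.4] T [-0.392 -0.28  -0.053] w 0.0578 g 86.04991928517848 j [ 0.09 -0.04 -0.1   0.   -1.5  -0.31]
tool delta mm [ 1.5 -0.1 -2.7]
F tool [  1.08225476   0.06587064 -16.42800288]
```

send_rows(fingers=[0.3,0.3,0.3,0.3], slide=[[0,0.5,1.3],[-0.3,0.5,1.3],[0,0,0],[0,0,0]], rot=[[0,0,0],[0,0,0],[0,0,0],[0,0,0]])

```text
clock: 8.95
tcp_pos: [0.5542, -0.1505, 0.1923]
eef_rot: [0.003, -0.625, 0.78, -0.006]
contact_force: [1.9, -2.0, 21.2]
grip_width: 0.0579
grasp_force: 86.5
```

```bash
python3 - <<'E'
from h import *
s,M=st([.554,-.152,.196]);print('F tool',M.T@s['contact_force'])
E
```

```text
t 8.95 tcp [ 0.5542 -0.1505  0.1923] yaw -102.6 tilt [ 0.0122 -0.0048] F [ 1.9 -2.  21.2] T [-0.758 -0.687 -0.061] w 0.0579 g 86.51412562365294 j [ 0.09 -0.04 -0.1   0.01 -1.5  -0.31]
tool delta mm [ 1.5 -0.2 -3.7]
F tool [  1.54796044  -2.52301945 -21.14942292]
```

send_rows(fingers=[0.3,0.3,0.3], slide=[[0,0,0],[0,0,0],[0,0,0]], rot=[[0,0,-0.03],[0,0,-0.03],[0,0,0]])

```text
clock: 9.2
tcp_pos: [0.5541, -0.1504, 0.1923]
eef_rot: [0.003, -0.649, 0.761, -0.006]
contact_force: [1.7, -1.9, 20.9]
grip_width: 0.0579
grasp_force: 86.4
```

```bash
python3 - <<'E'
from h import *
s,M=st();print('F tool',M.T@s['contact_force'])
E
```

```text
t 9.2 tcp [ 0.5541 -0.1504  0.1923] yaw -99.1 tilt [ 0.0119 -0.0046] F [ 1.7 -1.9 20.9] T [-0.474 -0.558 -0.067] w 0.0579 g 86.36751424683098 j [ 0.09 -0.04 -0.1   0.01 -1.5  -0.25]
F tool [  1.69131075  -2.28065021 -20.86056023]
```

send_rows(fingers=[0.3,0.3,0.3,0.3], slide=[[0,0,0],[0,0,0],[0,0,0],[0,0,0]], rot=[[0,0,-0.06],[0,0,-0.06],[0,0,-0.06],[0,0,-0.06]])

```text
clock: 9.53
tcp_pos: [0.554, -0.1502, 0.1922]
eef_rot: [-0.002, 0.736, -0.677, 0.006]
contact_force: [0.7, 0.5, 20.4]
grip_width: 0.0583
grasp_force: 86.4
```

```bash
python3 - <<'E'
from h import *
s,M=st();print('F tool',M.T@s['contact_force'])
E
```

```text
t 9.53 tcp [ 0.554  -0.1502  0.1922] yaw -85.3 tilt [ 0.0115 -0.0042] F [ 0.7  0.5 20.4] T [-0.138 -0.335 -0.031] w 0.0583 g 86.37846731544414 j [ 0.09 -0.04 -0.1   0.01 -1.5  -0.01]
F tool [ -0.29433505  -0.99087212 -20.38958544]
```

send_rows(fingers=[0.3,0.3,0.3,0.3], slide=[[0,0,0],[0,0,0],[0,0,0],[0,0,0]], rot=[[0,0,-0.06],[0,0,-0.06],[0,0,-0.06],[0,0,-0.06]])

```text
clock: 9.87
tcp_pos: [0.554, -0.1501, 0.1922]
eef_rot: [-0.002, 0.812, -0.584, 0.006]
contact_force: [-0.4, 0.0, 21.4]
grip_width: 0.0579
grasp_force: 86.4
```

```bash
python3 - <<'E'
from h import *
s,M=st();print('F tool',M.T@s['contact_force'])
E
```

```text
t 9.87 tcp [ 0.554  -0.1501  0.1922] yaw -71.5 tilt [ 0.0116 -0.0041] F [-0.4  0.  21.4] T [-0.066 -0.295 -0.038] w 0.0579 g 86.39765045893 j [ 0.09 -0.04 -0.1   0.01 -1.5   0.23]
F tool [  0.03698122   0.15596499 -21.41351459]
```

send_rows(fingers=[0.3,0.3,0.3,0.3], slide=[[0,0,0],[0,0,0],[0,0,0],[0,0,0]], rot=[[0,0,-0.06],[0,0,-0.06],[0,0,-0.06],[0,0,-0.02]])

```text
clock: 10.2
tcp_pos: [0.554, -0.1501, 0.1922]
eef_rot: [-0.001, 0.866, -0.5, 0.006]
contact_force: [1.3, -0.1, 20.8]
grip_width: 0.058
grasp_force: 86.4
```

send_rows(fingers=[0.3,0.3,0.3], slide=[[0,0,0],[0,0,0],[0,0,0]], rot=[[0,0,-0.03],[0,0,-0.03],[0,0,0]])

```text
clock: 10.45
tcp_pos: [0.5539, -0.15, 0.1922]
eef_rot: [-0.001, 0.88, -0.475, 0.006]
contact_force: [0.5, 0.4, 19.8]
grip_width: 0.0576
grasp_force: 86.4
```

```bash
python3 - <<'E'
from h import *
s,M=st();print('F tool',M.T@s['contact_force'])
E
```

```text
t 10.45 tcp [ 0.5539 -0.15    0.1922] yaw -56.7 tilt [ 0.0115 -0.0039] F [ 0.5  0.4 19.8] T [ 0.04  -0.274  0.   ] w 0.0576 g 86.42469011070716 j [ 0.09 -0.04 -0.1   0.   -1.5   0.49]
F tool [  0.13753508  -0.77089922 -19.8234605 ]
```

Turned 46° freely so far. From here I go in small steps, reading the moment each time.

send_rows(fingers=[0.3,0.3], slide=[[0,0,0],[0,0,0]], rot=[[0,0,-0.025],[0,0,0]])

```text
clock: 10.62
tcp_pos: [0.554, -0.15, 0.1922]
eef_rot: [-0.001, 0.886, -0.464, 0.006]
contact_force: [0.6, -0.5, 20.3]
grip_width: 0.058
grasp_force: 86.4
```

```bash
cat > q.py <<'E'
from h import *
s,M=st();print('yaw',np.degrees(np.arctan2(M[1,0],M[0,0])).round(2),'Tz',s['ft_torque'][2].round(3),'jt6',s['joint_torque'][5].round(3),'j6',s['joint_positions'][5].round(4))
E
python3 q.py
```

```text
t 10.62 tcp [ 0.554  -0.15    0.1922] yaw -55.3 tilt [ 0.0115 -0.0039] F [ 0.6 -0.5 20.3] T [ 0.045 -0.197 -0.055] w 0.058 g 86.41933852899456 j [ 0.09 -0.04 -0.1   0.   -1.5   0.52]
yaw -55.26 Tz -0.055 jt6 0.318 j6 0.5181
```

send_rows(fingers=[0.3,0.3], slide=[[0,0,0],[0,0,0]], rot=[[0,0,-0.025],[0,0,0]])

```text
clock: 10.78
tcp_pos: [0.5539, -0.15, 0.1922]
eef_rot: [-0.001, 0.892, -0.453, 0.006]
contact_force: [0.4, 0.2, 20.7]
grip_width: 0.0578
grasp_force: 86.4
```

```bash
python3 q.py
```

```text
t 10.78 tcp [ 0.5539 -0.15    0.1922] yaw -53.8 tilt [ 0.0115 -0.0039] F [ 0.4  0.2 20.7] T [ 0.045 -0.248  0.011] w 0.0578 g 86.42129518644651 j [ 0.09 -0.04 -0.1   0.   -1.5   0.54]
yaw -53.83 Tz 0.011 jt6 0.308 j6 0.5431
```

send_rows(fingers=[0.3,0.3], slide=[[0,0,0],[0,0,0]], rot=[[0,0,-0.03],[0,0,0]])

```text
clock: 10.95
tcp_pos: [0.554, -0.15, 0.1922]
eef_rot: [-0.001, 0.898, -0.439, 0.006]
contact_force: [-0.5, -1.0, 21.8]
grip_width: 0.0579
grasp_force: 86.4
```

```bash
python3 q.py
```

```text
t 10.95 tcp [ 0.554  -0.15    0.1922] yaw -52.1 tilt [ 0.0115 -0.0039] F [-0.5 -1.  21.8] T [ 0.101 -0.233 -0.003] w 0.0579 g 86.42157455500637 j [ 0.09 -0.04 -0.1   0.   -1.5   0.57]
yaw -52.09 Tz -0.003 jt6 0.37 j6 0.5733
```

send_rows(fingers=[0.3,0.3], slide=[[0,0,0],[0,0,0]], rot=[[0,0,-0.03],[0,0,0]])

```text
clock: 11.12
tcp_pos: [0.5539, -0.15, 0.1922]
eef_rot: [-0.001, 0.905, -0.426, 0.006]
contact_force: [-0.1, 0.1, 21.4]
grip_width: 0.0579
grasp_force: 86.4
```

```bash
python3 q.py
```

```text
t 11.12 tcp [ 0.5539 -0.15    0.1922] yaw -50.4 tilt [ 0.0115 -0.0039] F [-0.1  0.1 21.4] T [ 0.096 -0.232 -0.015] w 0.0579 g 86.42343245808661 j [ 0.09 -0.04 -0.1   0.   -1.5   0.6 ]
yaw -50.38 Tz -0.015 jt6 0.372 j6 0.6033
```

send_rows(fingers=[0.3,0.3], slide=[[0,0,0],[0,0,0]], rot=[[0,0,-0.03],[0,0,0]])

```text
clock: 11.28
tcp_pos: [0.554, -0.15, 0.1922]
eef_rot: [-0.001, 0.911, -0.412, 0.006]
contact_force: [0.1, 0.5, 21.3]
grip_width: 0.0578
grasp_force: 86.4
```

```bash
python3 q.py
```

```text
t 11.28 tcp [ 0.554  -0.15    0.1922] yaw -48.7 tilt [ 0.0116 -0.0039] F [ 0.1  0.5 21.3] T [ 0.155 -0.185 -0.038] w 0.0578 g 86.42631637738305 j [ 0.09 -0.04 -0.1   0.   -1.5   0.63]
yaw -48.66 Tz -0.038 jt6 0.371 j6 0.6333
```

send_rows(fingers=[0.3,0.3], slide=[[0,0,0],[0,0,0]], rot=[[0,0,-0.03],[0,0,0]])

```text
clock: 11.45
tcp_pos: [0.5539, -0.15, 0.1921]
eef_rot: [-0.001, 0.917, -0.398, 0.006]
contact_force: [-0.2, -0.2, 20.9]
grip_width: 0.0581
grasp_force: 86.4
```

```bash
python3 q.py
```

```text
t 11.45 tcp [ 0.5539 -0.15    0.1921] yaw -46.9 tilt [ 0.0115 -0.0038] F [-0.2 -0.2 20.9] T [ 0.175 -0.186 -0.025] w 0.0581 g 86.42894398692079 j [ 0.09 -0.04 -0.1   0.   -1.5   0.66]
yaw -46.94 Tz -0.025 jt6 0.367 j6 0.6633
```

send_rows(fingers=[0.3,0.3], slide=[[0,0,0],[0,0,0]], rot=[[0,0,-0.03],[0,0,0]])

```text
clock: 11.62
tcp_pos: [0.5539, -0.15, 0.1921]
eef_rot: [-0.0, 0.923, -0.384, 0.006]
contact_force: [0.2, 0.1, 22.4]
grip_width: 0.058
grasp_force: 86.4
```

```bash
python3 q.py
```

```text
t 11.62 tcp [ 0.5539 -0.15    0.1921] yaw -45.2 tilt [ 0.0114 -0.0038] F [ 0.2  0.1 22.4] T [ 0.15  -0.263 -0.058] w 0.058 g 86.43106811839971 j [ 0.09 -0.04 -0.1   0.   -1.5   0.69]
yaw -45.22 Tz -0.058 jt6 0.361 j6 0.6933
```

send_rows(fingers=[0.3,0.3], slide=[[0,0,0],[0,0,0]], rot=[[0,0,-0.03],[0,0,0]])

```text
clock: 11.78
tcp_pos: [0.554, -0.15, 0.1922]
eef_rot: [-0.0, 0.929, -0.371, 0.006]
contact_force: [-0.4, -0.2, 20.8]
grip_width: 0.0578
grasp_force: 86.4
```

```bash
python3 q.py
```

```text
t 11.78 tcp [ 0.554  -0.15    0.1922] yaw -43.5 tilt [ 0.0115 -0.0038] F [-0.4 -0.2 20.8] T [ 0.215 -0.241 -0.085] w 0.0578 g 86.42706394606648 j [ 0.09 -0.04 -0.1   0.   -1.5   0.72]
yaw -43.5 Tz -0.085 jt6 0.386 j6 0.7233
```

send_rows(fingers=[0.3,0.3], slide=[[0,0,0],[0,0,0]], rot=[[0,0,-0.025],[0,0,0]])

```text
clock: 11.95
tcp_pos: [0.554, -0.15, 0.1922]
eef_rot: [-0.0, 0.933, -0.359, 0.006]
contact_force: [0.1, -0.1, 21.7]
grip_width: 0.0581
grasp_force: 86.4
```

```bash
python3 q.py
```

```text
t 11.95 tcp [ 0.554  -0.15    0.1922] yaw -42.1 tilt [ 0.0115 -0.0038] F [ 0.1 -0.1 21.7] T [ 0.143 -0.158  0.002] w 0.0581 g 86.43399872511509 j [ 0.09 -0.04 -0.1   0.   -1.5   0.75]
yaw -42.08 Tz 0.002 jt6 0.304 j6 0.7481
```

send_rows(fingers=[0.3,0.3], slide=[[0,0,0],[0,0,0]], rot=[[0,0,-0.03],[0,0,0]])

```text
clock: 12.12
tcp_pos: [0.554, -0.15, 0.1922]
eef_rot: [-0.0, 0.939, -0.345, 0.006]
contact_force: [-0.3, 0.0, 21.3]
grip_width: 0.058
grasp_force: 86.4
```

```bash
python3 q.py
```

```text
t 12.12 tcp [ 0.554  -0.15    0.1922] yaw -40.4 tilt [ 0.0115 -0.0038] F [-0.3  0.  21.3] T [ 0.165 -0.202 -0.047] w 0.058 g 86.42962269052077 j [ 0.09 -0.04 -0.1   0.   -1.5   0.78]
yaw -40.35 Tz -0.047 jt6 0.381 j6 0.7783
```

send_rows(fingers=[0.3,0.3], slide=[[0,0,0],[0,0,0]], rot=[[0,0,-0.03],[0,0,0]])

```text
clock: 12.28
tcp_pos: [0.5539, -0.15, 0.1922]
eef_rot: [-0.0, 0.944, -0.331, 0.006]
contact_force: [-0.4, -1.0, 21.5]
grip_width: 0.0581
grasp_force: 86.4
```

```bash
python3 q.py
```

```text
t 12.28 tcp [ 0.5539 -0.15    0.1922] yaw -38.6 tilt [ 0.0115 -0.0037] F [-0.4 -1.  21.5] T [ 0.24  -0.227  0.001] w 0.0581 g 86.43702352941546 j [ 0.09 -0.04 -0.1   0.   -1.5   0.81]
yaw -38.63 Tz 0.001 jt6 0.365 j6 0.8083
```

send_rows(fingers=[0.3,0.3], slide=[[0,0,0],[0,0,0]], rot=[[0,0,-0.03],[0,0,0]])

```text
clock: 12.45
tcp_pos: [0.5539, -0.15, 0.1921]
eef_rot: [-0.0, 0.949, -0.317, 0.006]
contact_force: [0.5, 0.2, 20.8]
grip_width: 0.0579
grasp_force: 86.4
```

```bash
python3 q.py
```

```text
t 12.45 tcp [ 0.5539 -0.15    0.1921] yaw -36.9 tilt [ 0.0114 -0.0038] F [ 0.5  0.2 20.8] T [ 0.196 -0.203 -0.016] w 0.0579 g 86.4348073860856 j [ 0.09 -0.04 -0.1   0.   -1.5   0.84]
yaw -36.91 Tz -0.016 jt6 0.379 j6 0.8383
```

send_rows(fingers=[0.3,0.3], slide=[[0,0,0],[0,0,0]], rot=[[0,0,-0.03],[0,0,0]])

```text
clock: 12.62
tcp_pos: [0.5539, -0.15, 0.1922]
eef_rot: [0.0, 0.953, -0.302, 0.006]
contact_force: [0.4, 0.5, 20.8]
grip_width: 0.0578
grasp_force: 86.4
```

```bash
python3 q.py
```

```text
t 12.62 tcp [ 0.5539 -0.15    0.1922] yaw -35.2 tilt [ 0.0115 -0.0037] F [ 0.4  0.5 20.8] T [ 0.224 -0.194 -0.037] w 0.0578 g 86.44077516324614 j [ 0.09 -0.04 -0.1   0.   -1.5   0.87]
yaw -35.19 Tz -0.037 jt6 0.358 j6 0.8683
```

send_rows(fingers=[0.3,0.3], slide=[[0,0,0],[0,0,0]], rot=[[0,0,-0.03],[0,0,0]])

```text
clock: 12.78
tcp_pos: [0.5539, -0.15, 0.1922]
eef_rot: [0.0, 0.958, -0.288, 0.006]
contact_force: [-1.3, 0.4, 20.4]
grip_width: 0.0578
grasp_force: 86.4
```

```bash
python3 q.py
```

```text
t 12.78 tcp [ 0.5539 -0.15    0.1922] yaw -33.5 tilt [ 0.0114 -0.0038] F [-1.3  0.4 20.4] T [ 0.16  -0.133 -0.018] w 0.0578 g 86.43916057879323 j [ 0.09 -0.04 -0.1   0.   -1.5   0.9 ]
yaw -33.47 Tz -0.018 jt6 0.368 j6 0.8983
```

send_rows(fingers=[0.3,0.3], slide=[[0,0,0],[0,0,0]], rot=[[0,0,-0.03],[0,0,0]])

```text
clock: 12.95
tcp_pos: [0.5539, -0.1499, 0.1922]
eef_rot: [0.0, 0.962, -0.274, 0.006]
contact_force: [0.6, 0.3, 20.8]
grip_width: 0.0579
grasp_force: 86.4
```

```bash
python3 q.py
```

```text
t 12.95 tcp [ 0.5539 -0.1499  0.1922] yaw -31.8 tilt [ 0.0115 -0.0037] F [ 0.6  0.3 20.8] T [ 0.234 -0.188 -0.051] w 0.0579 g 86.43876680249377 j [ 0.09 -0.04 -0.1   0.   -1.5   0.93]
yaw -31.75 Tz -0.051 jt6 0.376 j6 0.9283
```

send_rows(fingers=[0.3,0.3], slide=[[0,0,0],[0,0,0]], rot=[[0,0,-0.03],[0,0,0]])

```text
clock: 13.12
tcp_pos: [0.5539, -0.15, 0.1922]
eef_rot: [0.0, 0.966, -0.259, 0.006]
contact_force: [0.7, 0.3, 20.7]
grip_width: 0.0578
grasp_force: 86.4
```

```bash
python3 q.py
```

```text
t 13.12 tcp [ 0.5539 -0.15    0.1922] yaw -30.0 tilt [ 0.0114 -0.0037] F [ 0.7  0.3 20.7] T [ 0.259 -0.193 -0.044] w 0.0578 g 86.44028614129638 j [ 0.09 -0.04 -0.1   0.   -1.5   0.96]
yaw -30.03 Tz -0.044 jt6 0.38 j6 0.9583
```

send_rows(fingers=[0.3,0.3], slide=[[0,0,0],[0,0,0]], rot=[[0,0,-0.03],[0,0,0]])

```text
clock: 13.28
tcp_pos: [0.5539, -0.1499, 0.1922]
eef_rot: [0.0, 0.97, -0.245, 0.006]
contact_force: [1.0, 0.2, 21.2]
grip_width: 0.0579
grasp_force: 86.4
```

```bash
python3 q.py
```

```text
t 13.28 tcp [ 0.5539 -0.1499  0.1922] yaw -28.3 tilt [ 0.0114 -0.0037] F [ 1.   0.2 21.2] T [ 0.249 -0.178  0.008] w 0.0579 g 86.44201625233109 j [ 0.09 -0.04 -0.1   0.   -1.5   0.99]
yaw -28.31 Tz 0.008 jt6 0.381 j6 0.9883
```

send_rows(fingers=[0.3,0.3], slide=[[0,0,0],[0,0,0]], rot=[[0,0,-0.03],[0,0,0]])

```text
clock: 13.45
tcp_pos: [0.5539, -0.1499, 0.1922]
eef_rot: [0.0, 0.973, -0.23, 0.006]
contact_force: [0.6, 0.3, 21.6]
grip_width: 0.058
grasp_force: 86.4
```

```bash
python3 q.py
```

```text
t 13.45 tcp [ 0.5539 -0.1499  0.1922] yaw -26.6 tilt [ 0.0114 -0.0037] F [ 0.6  0.3 21.6] T [ 0.236 -0.171 -0.079] w 0.058 g 86.44349101894477 j [ 0.09 -0.04 -0.1   0.   -1.5   1.02]
yaw -26.6 Tz -0.079 jt6 0.38 j6 1.0183
```

send_rows(fingers=[0.3,0.3], slide=[[0,0,0],[0,0,0]], rot=[[0,0,-0.03],[0,0,0]])

```text
clock: 13.62
tcp_pos: [0.5539, -0.1499, 0.1922]
eef_rot: [0.001, 0.977, -0.215, 0.006]
contact_force: [0.9, 0.4, 21.3]
grip_width: 0.0582
grasp_force: 86.4
```

```bash
python3 q.py
```

```text
t 13.62 tcp [ 0.5539 -0.1499  0.1922] yaw -24.9 tilt [ 0.0114 -0.0037] F [ 0.9  0.4 21.3] T [ 0.186 -0.142  0.018] w 0.0582 g 86.4452601566336 j [ 0.09 -0.04 -0.1   0.   -1.5   1.05]
yaw -24.87 Tz 0.018 jt6 0.377 j6 1.0483
```

send_rows(fingers=[0.3,0.3], slide=[[0,0,0],[0,0,0]], rot=[[0,0,-0.03],[0,0,0]])

```text
clock: 13.78
tcp_pos: [0.5539, -0.1499, 0.1921]
eef_rot: [0.001, 0.98, -0.201, 0.006]
contact_force: [0.3, -1.0, 21.0]
grip_width: 0.0579
grasp_force: 86.4
```

```bash
python3 q.py
```

```text
t 13.78 tcp [ 0.5539 -0.1499  0.1921] yaw -23.2 tilt [ 0.0114 -0.0037] F [ 0.3 -1.  21. ] T [ 0.268 -0.188 -0.058] w 0.0579 g 86.44865482960086 j [ 0.09 -0.04 -0.1   0.   -1.5   1.08]
yaw -23.16 Tz -0.058 jt6 0.371 j6 1.0783
```

send_rows(fingers=[0.3,0.3], slide=[[0,0,0],[0,0,0]], rot=[[0,0,-0.025],[0,0,0]])

```text
clock: 13.95
tcp_pos: [0.5539, -0.1499, 0.1921]
eef_rot: [0.001, 0.982, -0.189, 0.006]
contact_force: [-0.4, 0.0, 21.3]
grip_width: 0.058
grasp_force: 86.4
```

```bash
python3 q.py
```

```text
t 13.95 tcp [ 0.5539 -0.1499  0.1921] yaw -21.7 tilt [ 0.0114 -0.0036] F [-0.4  0.  21.3] T [ 0.288 -0.157 -0.05 ] w 0.058 g 86.44748638269448 j [ 0.09 -0.04 -0.1   0.   -1.5   1.1 ]
yaw -21.74 Tz -0.05 jt6 0.332 j6 1.1031
```

send_rows(fingers=[0.3,0.3], slide=[[0,0,0],[0,0,0]], rot=[[0,0,-0.02],[0,0,0]])

```text
clock: 14.12
tcp_pos: [0.5539, -0.1499, 0.1921]
eef_rot: [0.001, 0.984, -0.179, 0.006]
contact_force: [-0.0, 0.2, 22.0]
grip_width: 0.0581
grasp_force: 86.5
```

```bash
python3 q.py
```

```text
t 14.12 tcp [ 0.5539 -0.1499  0.1921] yaw -20.6 tilt [ 0.0114 -0.0037] F [-0.   0.2 22. ] T [ 0.26  -0.108 -0.043] w 0.0581 g 86.46061429046313 j [ 0.09 -0.04 -0.1   0.   -1.5   1.12]
yaw -20.61 Tz -0.043 jt6 0.325 j6 1.1228
```

send_rows(fingers=[0.3,0.3,0.3], slide=[[0,0,0],[0,0,0],[0,0,0]], rot=[[0,0,-0.015],[0,0,0],[0,0,0]])

```text
clock: 14.37
tcp_pos: [0.5539, -0.1499, 0.1922]
eef_rot: [0.001, 0.985, -0.172, 0.006]
contact_force: [0.3, 0.9, 21.7]
grip_width: 0.0578
grasp_force: 86.5
```

```bash
python3 q.py
```

```text
t 14.37 tcp [ 0.5539 -0.1499  0.1922] yaw -19.8 tilt [ 0.0115 -0.0036] F [ 0.3  0.9 21.7] T [ 0.257 -0.146 -0.152] w 0.0578 g 86.47652690684481 j [ 0.09 -0.04 -0.1   0.   -1.5   1.14]
yaw -19.81 Tz -0.152 jt6 0.195 j6 1.1367
```

send_rows(fingers=[0.3,0.3,0.3], slide=[[0,0,0],[0,0,0],[0,0,0]], rot=[[0,0,-0.008],[0,0,0],[0,0,0]])

```text
clock: 14.62
tcp_pos: [0.5539, -0.1499, 0.1921]
eef_rot: [0.001, 0.986, -0.168, 0.006]
contact_force: [0.6, 0.2, 22.0]
grip_width: 0.058
grasp_force: 86.5
```

```bash
python3 q.py
```

```text
t 14.62 tcp [ 0.5539 -0.1499  0.1921] yaw -19.4 tilt [ 0.0113 -0.0036] F [ 0.6  0.2 22. ] T [ 0.279 -0.092 -0.198] w 0.058 g 86.48179828252978 j [ 0.09 -0.04 -0.1   0.   -1.5   1.14]
yaw -19.36 Tz -0.198 jt6 0.247 j6 1.1446
```

The stop is felt at about 83°, where the moment rose to 0.2 N m. I back off slightly, relax the push and lift straight up.

send_rows(fingers=[0.3,0.3,0.3,0.3,0.3], slide=[[0,0,0],[1,0.3,-3],[1,0.3,-3],[1,0.3,-2.5],[0,0,0]], rot=[[0,0,0.02],[0,0,0],[0,0,0],[0,0,0],[0,0,0]])

```text
clock: 15.03
tcp_pos: [0.5541, -0.1502, 0.1958]
eef_rot: [-0.0, 0.984, -0.178, 0.001]
contact_force: [-2.0, 4.1, 9.3]
grip_width: 0.058
grasp_force: 85.0
```

```bash
python3 q.py
```

```text
t 15.03 tcp [ 0.5541 -0.1502  0.1958] yaw -20.5 tilt [0.002  0.0003] F [-2.   4.1  9.3] T [ 1.331  0.849 -0.023] w 0.058 g 85.04376862107165 j [ 0.08 -0.03 -0.08 -0.   -1.51  1.13]
yaw -20.48 Tz -0.023 jt6 0.065 j6 1.1289
```

send_rows(fingers=[0.3,0.3,0.3,0.3], slide=[[-1,-1,-2.5],[0,0,-2.5],[0,0,-2.5],[0,0,0]], rot=[[0,0,0],[0,0,0],[0,0,0],[0,0,0]])

```text
clock: 15.37
tcp_pos: [0.5528, -0.1497, 0.2009]
eef_rot: [0.0, 0.984, -0.178, -0.001]
contact_force: [0.9, -3.2, -0.8]
grip_width: 0.0581
grasp_force: 86.0
```

```bash
python3 q.py
```

```text
t 15.37 tcp [ 0.5528 -0.1497  0.2009] yaw -20.5 tilt [-0.0016 -0.0006] F [ 0.9 -3.2 -0.8] T [-1.303 -0.081 -0.088] w 0.0581 g 85.95121066871798 j [ 0.09 -0.03 -0.08  0.   -1.53  1.13]
yaw -20.53 Tz -0.088 jt6 0.068 j6 1.1264
```

send_rows(fingers=[0.3,0.3,0.3,0.3], slide=[[0.5,0.8,-3],[0,0,-3],[0,0,-3],[0,0,0]], rot=[[0,0,0],[0,0,0],[0,0,0],[0,0,0]])

```text
clock: 15.7
tcp_pos: [0.5537, -0.1499, 0.2116]
eef_rot: [-0.0, 0.984, -0.178, 0.001]
contact_force: [0.3, 0.5, -0.6]
grip_width: 0.0579
grasp_force: 86.1
```

```bash
python3 q.py
```

```text
t 15.7 tcp [ 0.5537 -0.1499  0.2116] yaw -20.5 tilt [0.0013 0.0002] F [ 0.3  0.5 -0.6] T [0.012 0.012 0.004] w 0.0579 g 86.09504304038637 j [ 0.09 -0.03 -0.06 -0.   -1.54  1.13]
yaw -20.48 Tz 0.004 jt6 0.001 j6 1.1282
```

send_rows(fingers=[0.3,0.3,0.3,0.3,0.3], slide=[[0,0,-6],[0,0,-14],[0,0,-22],[0,0,-20],[0,0,0]], rot=[[0,0,0],[0,0,0],[0,0,0],[0,0,0],[0,0,0]])

```text
clock: 16.12
tcp_pos: [0.5544, -0.1506, 0.2781]
eef_rot: [0.0, 0.984, -0.178, 0.004]
contact_force: [-0.1, -1.0, 1.2]
grip_width: 0.0581
grasp_force: 86.1
```

```bash
python3 - <<'E'
from h import *
st([.465,.139,.06]); cap('side','s2.png')
E
```

```text
t 16.12 tcp [ 0.5544 -0.1506  0.2781] yaw -20.5 tilt [ 0.0072 -0.0016] F [-0.1 -1.   1.2] T [-0.056  0.035 -0.019] w 0.0581 g 86.14591547908276 j [ 0.09 -0.03  0.07  0.   -1.66  1.13]
tool delta mm [-186.8 -239.8  217. ]
```

View pics/s2.png

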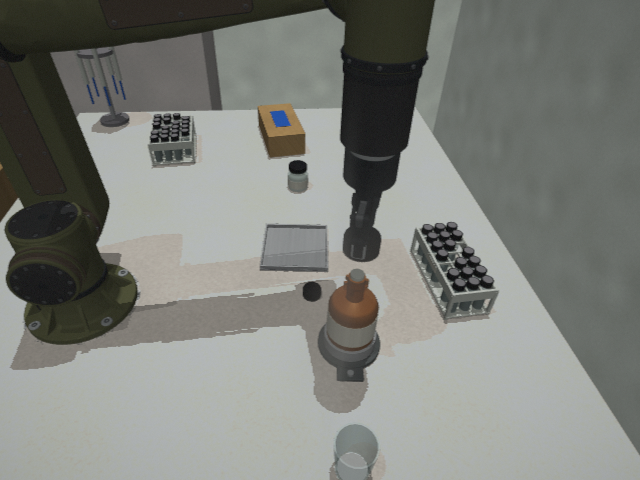

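The cap is off and in the gripper at (362,243), and the bare neck shows at (357,277). On to the tray at (295,248).

send_rows(fingers=[0.3,0.3,0.3,0.3,0.3], slide=[[-9,-12,0],[-19,-24,0],[-20,-26,0],[-20,-26,0],[-20,-26,0]], rot=[[0,0,0],[0,0,0],[0,0,0],[0,0,0],[0,0,0]])

```text
clock: 16.58
tcp_pos: [0.51, -0.0113, 0.2718]
eef_rot: [0.0, 0.984, -0.178, -0.001]
contact_force: [0.9, -0.5, -0.0]
grip_width: 0.0578
grasp_force: 86.1
```

send_rows(fingers=[0.3,0.3,0.3,0.3,0.3], slide=[[-20,-26,15],[-20,-26,30],[-20,-26,30],[-20,-26,30],[-19,-22,30]], rot=[[0,0,0],[0,0,0],[0,0,0],[0,0,0],[0,0,0]])

```text
clock: 17.0
tcp_pos: [0.4631, 0.1357, 0.1418]
eef_rot: [-0.0, 0.984, -0.178, -0.0]
contact_force: [1.5, 1.2, -0.9]
grip_width: 0.058
grasp_force: 86.1
```

send_rows(fingers=[0.3,0.3,0.3,0.3,0.3], slide=[[0,0,30],[0,0,25],[0,0,12],[0,0,0],[0,0,0]], rot=[[0,0,0],[0,0,0],[0,0,0],[0,0,0],[0,0,0]])

```text
clock: 17.42
tcp_pos: [0.4643, 0.1339, 0.0767]
eef_rot: [0.0, 0.984, -0.178, 0.0]
contact_force: [0.6, 0.8, -0.1]
grip_width: 0.0578
grasp_force: 86.1
```

```bash
python3 - <<'E'
from h import *
st([.465,.139,.032]); cap('side','s3.png')
p=cap('top','t3.png')
for n in ('side','top'):
  p=cap(n)
  for r in vision.look_for('cap_center',p)[:4]: print(n,round(r['score'],2),w(p,r['xyz']).round(3))
  for r in vision.look_for('tray_floor',p)[:2]: print(n,'tray',round(r['score'],2),w(p,r['xyz']).round(3))
a=cv2.imread('pics/s3.png')[140:320,220:420];b=cv2.imread('pics/t3.png')[180:340,180:380]
im=np.zeros((540,800,3),np.uint8);im[:360,:400]=cv2.resize(a,None,fx=2,fy=2);im[:320,400:]=cv2.resize(b,None,fx=2,fy=2);cv2.imwrite('pics/c3.png',im[:360])
E
```

```text
t 17.42 tcp [0.4643 0.1339 0.0767] yaw -20.5 tilt [ 0.0001 -0.0008] F [ 0.6  0.8 -0.1] T [-0.059 -0.059  0.022] w 0.0578 g 86.12896802371324 j [ 0.7  -0.23 -0.49  0.   -1.32  0.51]
tool delta mm [-1.2 -5.1 44.7]
side 0.85 [0.48  0.113 0.079]
side 0.56 [ 0.494 -0.019  0.02 ]
side tray 0.88 [0.464 0.126 0.007]
top 0.51 [ 0.494 -0.016  0.021]
top tray 0.88 [0.423 0.109 0.004]
```

View pics/c3.png

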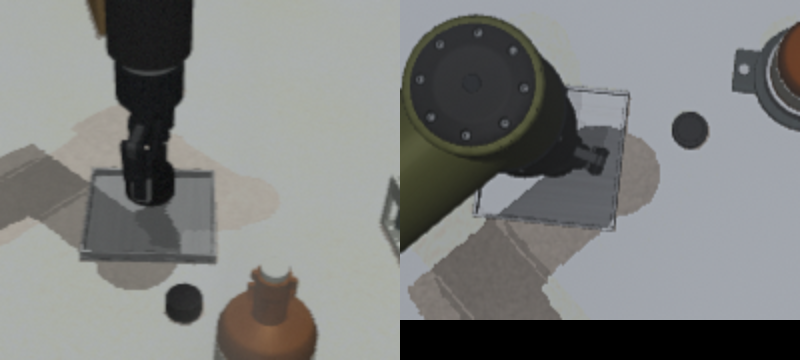

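The cap hangs upright over the tray. I'll descend near the floor and then feel for it.

send_rows(fingers=[0.3,0.3,0.3,0.3,0.3], slide=[[-1,-2,12],[0,-2,14],[0,0,9],[0,0,3],[0,0,0]], rot=[[0,0,0],[0,0,0],[0,0,0],[0,0,0],[0,0,0]])

```text
clock: 18.23
tcp_pos: [0.4639, 0.1378, 0.0368]
eef_rot: [0.001, 0.984, -0.178, -0.001]
contact_force: [-0.0, 0.2, -0.1]
grip_width: 0.0578
grasp_force: 86.1
```

send_rows(fingers=[0.3,0.3,0.3,0.3], slide=[[0,0,1.5],[0,0,1],[0,0,0],[0,0,0]], rot=[[0,0,0],[0,0,0],[0,0,0],[0,0,0]])

```text
clock: 18.57
tcp_pos: [0.4648, 0.1384, 0.0362]
eef_rot: [-0.0, 0.984, -0.178, 0.0]
contact_force: [-0.5, -0.8, -0.3]
grip_width: 0.058
grasp_force: 86.1
```

send_rows(fingers=[0.3,0.3,0.3,0.3,0.3], slide=[[0,0,1.2],[0,0,1.2],[0,0,1],[0,0,0],[0,0,0]], rot=[[0,0,0],[0,0,0],[0,0,0],[0,0,0],[0,0,0]])

```text
clock: 18.98
tcp_pos: [0.4645, 0.1382, 0.0322]
eef_rot: [0.0, 0.984, -0.178, -0.0]
contact_force: [-0.1, -1.1, -0.3]
grip_width: 0.0575
grasp_force: 86.1
```

send_rows(fingers=[0.3,0.3,0.3,0.3], slide=[[0,0,0.7],[0,0,0.7],[0,0,0],[0,0,0]], rot=[[0,0,0],[0,0,0],[0,0,0],[0,0,0]])

```text
clock: 19.32
tcp_pos: [0.4648, 0.1383, 0.0316]
eef_rot: [-0.0, 0.984, -0.178, 0.0]
contact_force: [-2.4, -1.2, 4.4]
grip_width: 0.0577
grasp_force: 86.6
```

The cap touches the floor at 4 N. I release and retreat.

send_rows(fingers=[0.1,-0.2,-0.6,-1,-1], slide=[[0,0,-0.5],[0,0,-0.5],[0,0,0],[0,0,0],[0,0,0]], rot=[[0,0,0],[0,0,0],[0,0,0],[0,0,0],[0,0,0]], grip_force=20)

```text
clock: 19.73
tcp_pos: [0.4645, 0.1382, 0.0317]
eef_rot: [0.0, 0.984, -0.178, -0.0]
contact_force: [-0.2, 0.5, -0.0]
grip_width: 0.0853
grasp_force: 0.0
```

send_rows(fingers=[-1,-1,-1,-1,-1], slide=[[0,0,-8],[0,0,-20],[0,0,-35],[0,0,-40],[0,0,-40]], rot=[[0,0,0],[0,0,0],[0,0,0],[0,0,0],[0,0,0]])

```text
clock: 20.15
tcp_pos: [0.4641, 0.1378, 0.1769]
eef_rot: [0.0, 0.984, -0.178, -0.0]
contact_force: [1.6, 0.2, 0.7]
grip_width: 0.0857
grasp_force: 0.0
```

send_rows(fingers=[-1,-1,-1,-1,-1], slide=[[0,0,-20],[0,0,0],[0,0,0],[0,0,0],[0,0,0]], rot=[[0,0,0],[0,0,0],[0,0,0],[0,0,0],[0,0,0]])

```text
clock: 20.57
tcp_pos: [0.4641, 0.138, 0.1937]
eef_rot: [0.001, 0.984, -0.178, -0.001]
contact_force: [0.6, -0.3, -0.0]
grip_width: 0.0853
grasp_force: 0.0
```

```bash
python3 - <<'E'
from h import *
st(); p=cap('side','s4.png')
for r in vision.look_for('cap_center',p)[:4]: print(round(r['score'],2),w(p,r['xyz']).round(3))
a=cv2.imread('pics/s4.png')[140:320,200:440];cv2.imwrite('pics/c4.png',cv2.resize(a,None,fx=3,fy=3))
E
```

```text
t 20.57 tcp [0.4641 0.138  0.1937] yaw -20.5 tilt [-0.0019 -0.0012] F [ 0.6 -0.3 -0. ] T [-0.035 -0.026 -0.013] w 0.0853 g 0.0 j [ 0.71 -0.27 -0.3  -0.   -1.54  0.51]
0.94 [0.463 0.121 0.036]
0.51 [ 0.493 -0.023  0.023]
```

View pics/c4.png

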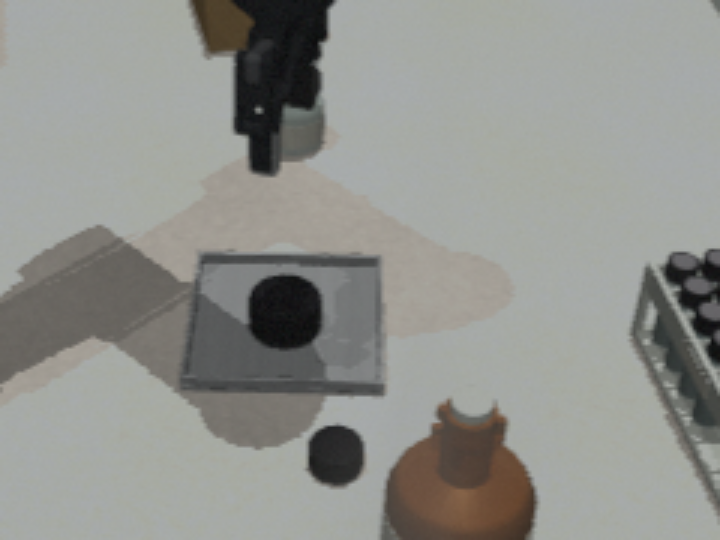

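The cap stands top up in the middle of the tray at crop pixel (285,312), and the gripper is clear of it. The neck is bare and the jar is still in place behind the gripper.

```bash
python3 -c "
from cell import bot
print(bot.hand_in())"
```

```text
the job is handed in; nothing more can be done
None
```

I pushed the cap down with about 21 N, turned it about 83° anticlockwise to its stop, lifted it off, set it top up in the middle of the tray and let go; the job is handed in, but no verdict came back.

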